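# Fish the burner ring out of the gap beside the toaster

## Robot

A 6-joint arm with a two-finger parallel gripper is mounted at the origin on the work surface. World frame = base frame: x ahead of the robot, y to its left, z up, the work surface at z = 0. Lengths are in m, angles in rad, forces in N, time in s.
With the tool pointing down it reaches from about 0.35 to 0.975 m from the base axis. Payload 7.1 kg.
Tool frame: the origin (TCP) lies midway between the tips of the shut fingers; the grasp point (between the pads) lies r.grip_point_offset behind it (r.grip_point_offset is the distance from the TCP to the grasp point, in m); z points along the fingers, y is the line along which they close (so a half turn about z gives the same grasp; the last joint's range is limited). The gripper opens to 88 mm and grips with 3 to 60 N. Pads are 20 mm wide; open, the fingers measure 115 mm over their backs; the gripper's body (75 mm by 178 mm) begins 61 mm behind the grasp point.
Start: joints at [1.315, 0.423, 1.63, -0, 1.089, -0.019], TCP at [0.147, 0.608, 0.223] pointing down, gripper open.
Joint ranges: [-3, 3], [-0.9, 2.11], [0.09, 2.58], [-1.31, 4.45], [0.11, 2.69], [-2.54, 2.54]. Speed limits (rad/s): [2.39, 2.39, 3.01, 3.14, 3.14, 3.14].

## Interface

Orientations are given as a rotation vector (axis times angle).
In Python, from cell import status, vision, ticket, r gives the robot as it stands.
- The arm moves only by the tool arm_command, never from a script. Its argument "plan" is a list of rows, each a list of 7 numbers: the shift along the world's x, y, z in units of 30 mm (1.0 is 30 mm), then the turn, a rotation vector about the world's x, y, z in degrees, then the finger opening in mm, from 0 to 87.8. A call has 1 to 10 rows; each row shifts and turns the commanded pose from where the row before left it; what a row does not reach is not made up. A row lasts 1/8 s, in which the tool goes at most 62.5 mm and 10.7 degrees, less where a joint would pass 70% of its speed; a pose out of reach is approached as far as the arm can. A call is refused whole if a number of a shift passes 1 or a number of a turn 10.7, either way. A call with a gripper value outside its range is refused whole. The fingers move at their own pace and stop on an object; "newtons" is the grip in N (left out, the last holds). Time passes only in rows, so rows that do not move let the fingers close. It gives the time, the measured TCP pose, the force, the opening and the grip force at its end, in the units of the state.
- status.get_state(): the state, without advancing time (a new reading comes with each control period).
- vision.read_camera(name): name is "side" or "top" or "wrist"; returns the picture (480x640x3 uint8, blue, green, red); there is no depth.
- vision.camera_model(name): a dict with "fovy" (degrees; the focal length in pixels is half the picture's height over the tangent of half this angle, whatever the lens; pixels are square), "cx", "cy" (the principal point, pixels), "pose" (4x4, takes a point from camera to world coordinates); the wrist camera has in their place "tool_from_camera" (4x4, takes a point from camera to tool coordinates, whose origin is the TCP and whose axes are the flange's). Camera axes: x right, y up, looking along -z (the intrinsics and any distortion apply to the point x, -y, -z); pixel columns grow to the right and rows downward; lengths in m; the calibration is good to about 2 mm. A picture is of the moment at which its call begins: read the wrist's pose just before it. camera_model takes no time and is no camera call.
- ticket.sign_off(): hands the job in; it is judged then, once.
The state is a dict: "time": time; "qpos": joint angles; "dq": joint speeds; "joint_torque": joint torques, N m; "ee_pos": TCP position; "tcp_rot": TCP orientation; "force": force on the tool from outside, world axes, zero at the start; "moment": the same for the moment, N m; "width": finger opening in m; "finger_force": force on a finger pad.
Only numpy, scipy, OpenCV 4.12 (cv2) and the standard library are available. Lean on these libraries where they do the work, as an engineer would, in place of code of your own. Each camera call takes 0.05 s, during which the arm holds its last target. There are 200 camera calls.

## Task

A small steel hob burner ring has fallen to the bottom of the narrow gap between the toaster and the spice box. Take the bent rod out of its wooden block, lower its tip gently into the ring's hole, drag the ring along the gap over the raised sill and right out of the gap's open front end so that it lies flat on the open worktop just in front, without pressing hard on anything with the rod or touching the ring with the fingers; then stand the rod back in its block as it was. Leave the mug, jar and bowl alone.

Things in the scene. Friction and masses are not known exactly. Their poses are not given: they have to be found in the camera images.
- worktop: The worktop, fixed; its top is at height 0 and is the floor of the gap.
- unit: Fixed: a grey toaster (170 mm wide, 270 long, 180 high) and a wooden spice box (150 wide, 85 high), a 46 mm gap between them. Origin on the worktop in the middle of the gap's front end (mouth); x runs into the gap, y points to the toaster, z up. Toaster from y = +23 mm, box from y = -23 mm, fronts at x = 0. The gap is open above and at the mouth, closed at x = 200 mm by a strip 50 mm high.
- mouth (a point): Middle of the gap's mouth, axes as unit. A fixed aluminium sill crosses the gap's floor between ring and mouth: a ridge 14 mm high with ramps of 0.35 rad (38 mm long) on both sides. The ridge lies somewhere between x = 45 and 75 mm; its place differs each time and is not measured: feel it or see it. The rod must not press on worktop, sill, ring or unit with over 20 N.
- ring: Steel ring lying flat at the bottom of the gap, 36 mm outer diameter, 20 mm hole, 7 mm thick, about 40 g (differs). Origin at the centre of its underside. It starts 135 to 165 mm inside the gap.
- rod: Loose bent rod of 8 mm round steel, about 120 g, standing upright in the block with the block's axes. Origin at its rounded tip. Leg from the tip up to z = 105 mm; an arm (8 mm thick, centre at z = 109) runs from it 60 mm along -y; on the arm's end stands a black handle 20 x 20 mm, centred at x = 0, y = -60, from z = 113 to 195 mm. Grip it from above at about z = 165.
- rod_tip (a point): The rod's tip (lowest point); same place and axes as rod. In the block the tip stands about 3 mm above the worktop and the arm rests on the block's top.
- block: Fixed wooden block 70 (x) x 120 (y) x 108 mm high, origin at the centre of its underside. A square through hole 18 x 18 mm at x = 0, y = +30 mm takes the rod's leg; two ridges 6 mm high on the top form a 14 mm wide groove along y at x = 0 for the arm, which points to -y. Lift the rod straight up by at least 115 mm to take it out.
- block_hole (a point): Centre of the mouth of the block's hole, on its top, 108 mm above the worktop; axes as block.
- mug: Bystander: white mug, 76 mm wide, 90 high, handle to its +y; origin at the centre of its underside.
- jar: Bystander: closed glass jar, 60 mm wide, 100 high; origin at the centre of its underside.
- bowl: Bystander: white bowl, 110 mm wide, 50 high; origin at the centre of its underside.

How it is judged:
By the outcome, as a careful person would: the job done as asked, in the order asked, and still so for the second after the job is handed in, with the robot touching nothing.
It also fails if it takes over 72 s, if anything falls off the work surface, if the arm or the gripper's body presses on something with over 40 N, if the wrist force passes 120 N, or if a joint passes its speed limit or range.

## Working session

There is one attempt and no reset: what is moved stays moved. The work goes in short steps, Python scripts to look and compute and a tool call to move; the robot and the scene stay as the last step left them, time stands still between calls to the robot, and variables do not carry over. Pictures are saved under pics/ and viewed, at most 10 in all, crops included, and the job is handed in when it is done.

Besides the shell and the picture viewer there is one more tool, called after "Emit:" by a JSON object that holds its "op" and its "data". arm_command: Moves the arm, as the interface text tells. Its arguments: {"type":"object","properties":{"plan":{"type":"array","items":{"type":"array","items":{"type":"number"}}},"newtons":{"type":"number"}},"required":["plan"]}

```bash
mkdir -p pics; ls; python3 - <<'E'
from cell import status, vision, r
import cv2,numpy as np
s=status.get_state();print(s,r.grip_point_offset)
for n in ["side","top","wrist"]:
    cv2.imwrite(f"pics/{n}0.png",vision.read_camera(n)); m=vision.camera_model(n);print(n,m)
E
```

```text
pics
{'time': 0.0, 'qpos': array([ 1.31501425e+00,  4.23838222e-01,  1.63069062e+00, -3.27795482e-05,
        1.08859598e+00, -1.90151543e-02]), 'dq': array([-6.10296850e-05, -6.02409920e-05, -1.09823456e-04,  1.55303373e-03,
        2.86680509e-05, -9.30015876e-04]), 'joint_torque': array([-3.42106396e-03, -5.44637418e+01, -2.73662871e+01,  6.42702193e-02,
        2.27141491e-02, -1.04625810e-04]), 'ee_pos': array([0.14645219, 0.60702449, 0.22190309]), 'tcp_rot': array([-3.70999280e-01, -3.11942629e+00,  2.39015740e-03]), 'force': array([-0.27109252,  0.22824413,  0.61230701]), 'moment': array([-0.00772962,  0.01864171,  0.00922924]), 'finger_force': 0.0, 'width': 0.08803433273092548} 0.0187
side {'fovy': 45.120058062266565, 'cx': 328.01594148519655, 'cy': 236.2255124414558, 'pose': array([[-0.99498569,  0.04613198, -0.08874302,  0.44517455],
       [-0.09876077, -0.59336891,  0.79884895,  0.74485711],
       [-0.01580486,  0.8036076 ,  0.5949496 ,  0.69211917],
       [ 0.        ,  0.        ,  0.        ,  1.        ]])}
top {'fovy': 44.721983557707055, 'cx': 318.4291873472672, 'cy': 236.63313558143375, 'pose': array([[-0.02088316,  0.98992534, -0.14004181,  0.38649067],
       [-0.999414  , -0.01686992,  0.02978372, -0.03879824],
       [ 0.02712117,  0.14058172,  0.98969754,  1.12716086],
       [ 0.        ,  0.        ,  0.        ,  1.        ]])}
wrist {'fovy': 60.255529824745246, 'cx': 315.5750539913262, 'cy': 239.68580742937687, 'tool_from_camera': array([[ 7.26858775e-05,  9.58944523e-01,  2.83593716e-01,
         7.84858218e-02],
       [ 9.99999749e-01, -2.69691569e-04,  6.55632983e-04,
        -1.03048484e-03],
       [ 7.05198492e-04,  2.83593597e-01, -9.58944302e-01,
        -1.60860189e-01],
       [ 0.00000000e+00,  0.00000000e+00,  0.00000000e+00,
         1.00000000e+00]])}
```

View pics/top0.png

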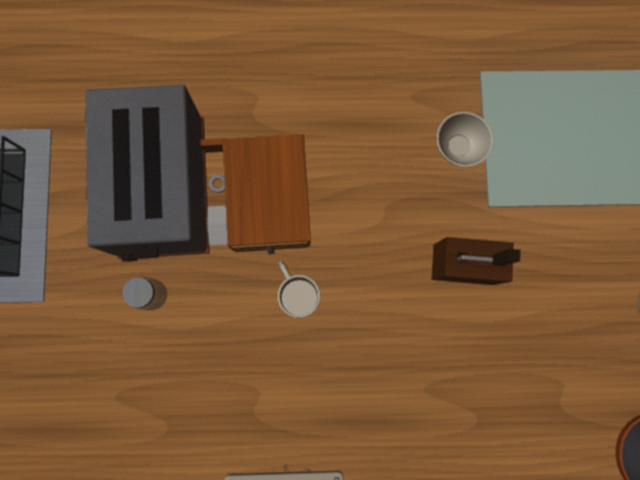

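View pics/side0.png

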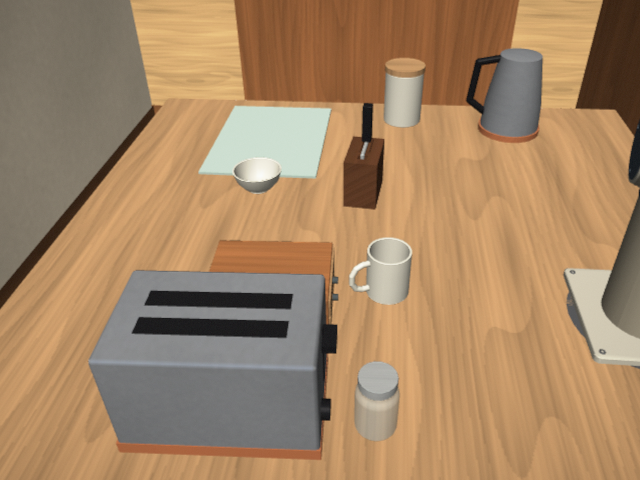

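The top view (up = +x, left = +y) shows the gap with its mouth toward the robot: ring at about (217,183), sill at about (217,225), and the block at (472,260) with its handle to the right. I'll fit the unit and block from zoomed crops.

```bash
cat > h.py <<'E'
import numpy as np, cv2
from scipy.spatial.transform import Rotation as R
from scipy.optimize import least_squares
from cell import status, vision, r
def cam(n,s=None):
    m=vision.camera_model(n)
    if n=="wrist":
        T=np.eye(4);T[:3,:3]=R.from_rotvec(s["tcp_rot"]).as_matrix();T[:3,3]=s["ee_pos"];P=T@m["tool_from_camera"]
    else: P=m["pose"]
    return P,240/np.tan(np.radians(m["fovy"]/2)),m["cx"],m["cy"]
def proj(c,X):
    P,f,cx,cy=c; q=(np.atleast_2d(X)-P[:3,3])@P[:3,:3]
    return np.c_[cx-f*q[:,0]/q[:,2],cy+f*q[:,1]/q[:,2]]
def unproj(c,uv,z):
    P,f,cx,cy=c;d=P[:3,:3]@np.array([(uv[0]-cx)/f,-(uv[1]-cy)/f,-1]);return P[:3,3]+d*(z-P[2,3])/d[2]
def pose2(p,X,z0=0): # planar pose x,y,yaw applied to local points
    X=np.atleast_2d(X);c,s=np.cos(p[2]),np.sin(p[2])
    return np.c_[p[0]+c*X[:,0]-s*X[:,1],p[1]+s*X[:,0]+c*X[:,1],X[:,2]+z0]
def fit(obs,p0): # obs: list (cam, local pt, uv)
    f=lambda p:np.concatenate([(proj(c,pose2(p,x))[0]-uv) for c,x,uv in obs])
    s=least_squares(f,p0,loss="soft_l1");return s.x,f(s.x).reshape(-1,2).round(1)
E
python3 - <<'E'
import cv2,numpy as np
t=cv2.imread("pics/top0.png")
a=cv2.resize(t[75:275,80:320],None,fx=2.5,fy=2.5,interpolation=3)   # 600x500
b=cv2.resize(t[225:295,420:530],None,fx=5,fy=5,interpolation=3) #550x350
cv2.imwrite("pics/a.png",a);cv2.imwrite("pics/b.png",b)
E
```

```text
(no output)
```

View pics/a.png

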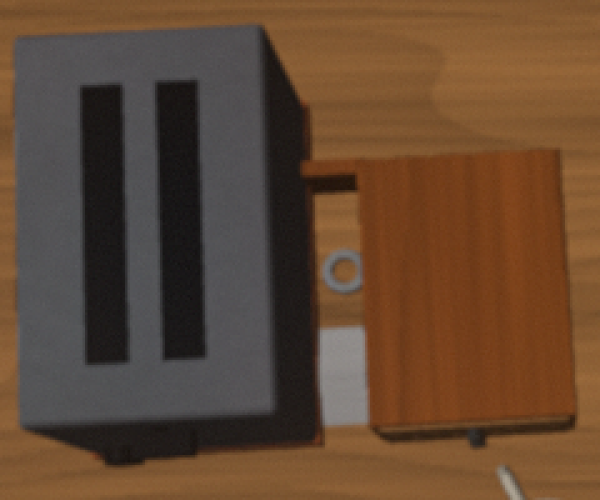

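View pics/b.png

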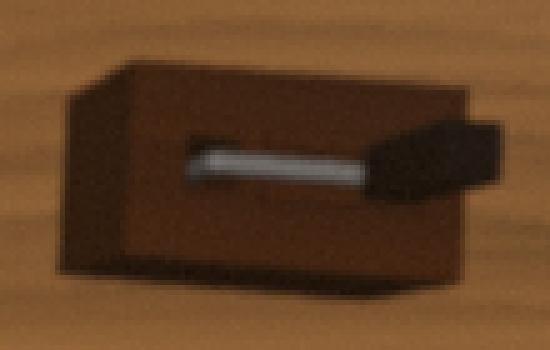

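```bash
cat > fit0.py <<'E'
from h import *
c=cam("top")
A=lambda x,y:np.array([(x+.5)/2.5-.5+80,(y+.5)/2.5-.5+75])
B=lambda x,y:np.array([(x+.5)/5-.5+420,(y+.5)/5-.5+225])
t,b=.180,.085
L=[((.27,.193,t),(17,38)),((.27,.023,t),(262,27)),((0,.023,t),(275,411)),((0,.193,t),(21,424)),
   ((0,-.023,b),(370,430)),((0,-.173,b),(575,416)),((0,.023,0),(322,444))]
p,e=fit([(c,np.array(x),A(*u)) for x,u in L],[.4,.2,0]);print("unit",p,e.tolist())
for n,u,z in [("ring",(343.5,271),.007),("sillfar",(343,327),0),("ridge",(344,378),.014),("sillnear",(346,425),0),("boxbackL",(358,160),b),("boxbackR",(559,150),b)]:
    w=unproj(c,A(*u),z);d=w[:2]-p[:2];k,s=np.cos(p[2]),np.sin(p[2]);print(n,w,"local",k*d[0]+s*d[1],-s*d[0]+k*d[1])
h=.108
L=[((.035,.06,h),(131,63)),((.035,-.06,h),(467,88)),((-.035,-.06,h),(462,283)),((-.035,.06,h),(122,255)),((-.035,.06,0),(60,272)),((.035,.06,0),(70,97))]
q,e=fit([(c,np.array(x),B(*u)) for x,u in L],[.4,-.3,0]);print("block",q,e.tolist())
H=pose2(q,[[0,-.03,.195],[0,-.03,.113],[0,.03,.108]]);print(H,proj(c,H))
for z,u in [(.195,(467,157))]: print(unproj(c,B(*u),z))
E
python3 fit0.py
```

```text
unit [0.51882849 0.1172448  0.04098948] [[-2.0, -2.4], [1.6, -2.9], [1.5, 1.3], [-2.5, 2.1], [-0.7, -0.7], [0.8, 0.1], [0.2, 0.6]]
ring [0.65412106 0.12354741 0.007     ] local 0.13543719678432803 0.0007532964837284441
sillfar [0.61091705 0.124798   0.        ] local 0.09232072781199448 0.00377324927543176
ridge [0.56816953 0.12186132 0.014     ] local 0.04948876719482791 0.002590736751208451
sillnear [0.53350309 0.12221286 0.        ] local 0.01486585555183162 0.0043625432308796
boxbackL [0.71897324 0.10190227 0.085     ] local 0.19934793005029192 -0.02353118048309804
boxbackR [ 0.72480983 -0.04615082  0.085     ] local 0.19911270111652624 -0.17169908262053404
block [ 0.48638048 -0.3527712  -0.10203954] [[0.5, -0.8], [0.3, -0.2], [-0.0, 0.1], [0.3, 0.0], [-0.6, 0.8], [-0.7, 0.1]]
[[ 0.4833246  -0.38261516  0.195     ]
 [ 0.4833246  -0.38261516  0.113     ]
 [ 0.48943636 -0.32292725  0.108     ]] [[513.42910301 254.74916414]
 [496.76486881 259.86362231]
 [462.18178999 257.31816357]]
[ 0.48129965 -0.38177339  0.195     ]
```

Emit:
{"op": "arm_command", "data": {"plan": [[0.8,-1,0.46,0,0,-9.3,87],[0.8,-1,0.46,0,0,-9.3,87],[0.8,-1,0.46,0,0,-9.3,87],[0.8,-1,0.46,0,0,-9.3,87],[0.8,-1,0.46,0,0,-9.3,87],[0.8,-1,0.46,0,0,-9.3,87],[0.8,-1,0.46,0,0,-9.3,87],[0.8,-1,0.46,0,0,-9.3,87],[0.8,-1,0.46,0,0,0,87],[0.8,-1,0.46,0,0,0,87]]}}

```text
time: 1.4
ee_pos: [0.3871, 0.3064, 0.361]
tcp_rot: [-2.182, -2.261, 0.0]
force: [-0.1, 0.1, -0.3]
width: 0.0869
finger_force: 0.0
```

Emit:
{"op": "arm_command", "data": {"plan": [[0.8,-1,0,0,0,0,87],[0.8,-1,0,0,0,0,87],[0.8,-1,0,0,0,0,87],[0.8,-1,0,0,0,0,87],[0.8,-1,0,0,0,0,87],[0.8,-1,0,0,0,0,87],[0.8,-1,0,0,0,0,87],[0.8,-1,0,0,0,0,87],[0.8,-1,0,0,0,0,87],[0,0,0,0,0,0,87]]}}

```text
time: 2.65
ee_pos: [0.6035, 0.0357, 0.3599]
tcp_rot: [-2.185, -2.257, 0.001]
force: [-0.3, -0.3, 1.1]
width: 0.087
finger_force: 0.0
```

```bash
python3 - <<'E'
from h import *
import pickle
s=status.get_state();im=vision.read_camera("wrist");cv2.imwrite("pics/w1.png",im);pickle.dump(s,open("w1.pkl","wb"))
print(s["time"],s["ee_pos"],s["tcp_rot"])
E
```

```text
2.65 [0.60347547 0.03569206 0.35990494] [-2.18457179e+00 -2.25723092e+00  1.21097251e-03]
```

View pics/w1.png

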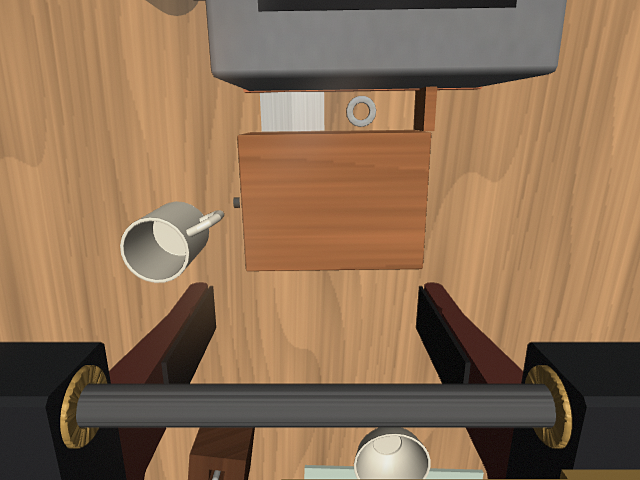

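The wrist view shows the gap: ring at about (361,111), sill from columns 261 to 325, box corners (238,134), (430,133), (246,271) and (423,268). I'll zoom in to get them more accurately.

```bash
python3 - <<'E'
import cv2
t=cv2.imread("pics/w1.png")
cv2.imwrite("pics/w1c.png",cv2.resize(t[60:280,230:440],None,fx=2.7,fy=2.7,interpolation=3))
E
```

```text
(no output)
```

View pics/w1c.png

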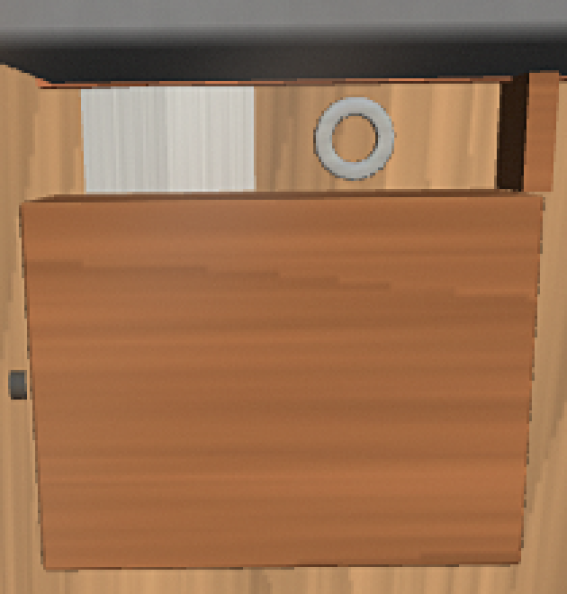

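```bash
cat > fit1.py <<'E'
from h import *
import pickle
c=cam("wrist",pickle.load(open("w1.pkl","rb")))
A=lambda x,y:np.array([(x+.5)/2.7-.5+230,(y+.5)/2.7-.5+60])
b=.085
L=[((0,-.023,b),(21,202)),((0,-.173,b),(45,569))]
p,e=fit([(c,np.array(x),A(*u)) for x,u in L],[.5,.1,0]);print("unit",p,e.tolist())
# yaw from long edges
for z,u,v in [(b,(21,202),(543,195)),(b,(45,569),(519,564)),(0,(40,87),(567,81))]:
    d=unproj(c,A(*v),z)-unproj(c,A(*u),z);print("yaw",np.arctan2(d[1],d[0]),np.hypot(*d[:2]))
def loc(w):
    d=w[:2]-p[:2];k,s=np.cos(p[2]),np.sin(p[2]);return np.round([1e3*(k*d[0]+s*d[1]),1e3*(-s*d[0]+k*d[1])],1)
for n,u,z in [("ring",(355,138),.007),("sillfar",(255,138),0),("sillnear",(82,138),0),("toastbase",(40,87),0),("toastbase2",(500,82),0),("stripfloor",(497,138),0),("striptop",(527,130),.05),("boxBL",(543,195),b),("boxBR",(519,564),b)]:
    w=unproj(c,A(*u),z);print(n,w.round(4),loc(w))
ct=cam("top");print("top reproj",proj(ct,pose2(p,[[0,-.023,b],[0,-.173,b]])),[(228,246.9),(309.7,241.3)])
E
python3 fit1.py
```

```text
unit [0.5193283  0.1163774  0.04568709] [[-0.0, -0.7], [0.0, 0.9]]
yaw 0.04586141928517772 0.19735638060753602
yaw 0.04484862724661546 0.1971789965788803
yaw 0.04339320563572302 0.23151634335115787
ring [0.6533 0.1213 0.007 ] [134.   -1.2]
sillfar [0.6095 0.1199 0.    ] [90.2 -0.6]
sillnear [0.5325 0.1174 0.    ] [13.2  0.4]
toastbase [0.5141 0.1382 0.    ] [-4.2 22.1]
toastbase2 [0.7161 0.1469 0.    ] [197.9  21.5]
stripfloor [0.7171 0.1234 0.    ] [197.9  -2. ]
striptop [0.7177 0.1259 0.05  ] [198.6   0.4]
boxBL [0.7175 0.1018 0.085 ] [197.3 -23.6]
boxBR [ 0.7242 -0.0465  0.085 ] [ 197.2 -172.1]
top reproj [[227.4339012  245.66658102]
 [310.90108279 240.45552919]] [(228, 246.9), (309.7, 241.3)]
```

Emit:
{"op": "arm_command", "data": {"plan": [[-0.29,-1,-0.24,0,0,-0.8,87],[-0.29,-1,-0.24,0,0,-0.8,87],[-0.29,-1,-0.24,0,0,-0.8,87],[-0.29,-1,-0.24,0,0,-0.8,87],[-0.29,-1,-0.24,0,0,-0.8,87],[-0.29,-1,-0.24,0,0,-0.8,87],[-0.29,-1,-0.24,0,0,-0.8,87],[-0.29,-1,-0.24,0,0,-0.8,87],[-0.29,-1,-0.24,0,0,-0.8,87],[-0.29,-1,-0.24,0,0,-0.5,87]]}}

```text
time: 3.95
ee_pos: [0.5151, -0.262, 0.2885]
tcp_rot: [-2.327, -2.11, -0.0]
force: [0.1, -0.6, 0.7]
width: 0.087
finger_force: 0.0
```

Emit:
{"op": "arm_command", "data": {"plan": [[-0.29,-1,-0.24,0,0,0,87],[-0.29,-1,-0.24,0,0,0,87],[-0.29,-1,-0.24,0,0,0,87],[-0.29,-1,-0.24,0,0,0,87],[0,0,0,0,0,0,87],[0,0,0,0,0,0,87]]}}

```text
time: 4.7
ee_pos: [0.481, -0.3812, 0.26]
tcp_rot: [-2.328, -2.109, -0.001]
force: [0.3, -0.0, 0.7]
width: 0.0873
finger_force: 0.0
```

```bash
python3 - <<'E'
from h import *
import pickle
s=status.get_state();im=vision.read_camera("wrist");cv2.imwrite("pics/w2.png",im);pickle.dump(s,open("w2.pkl","wb"))
print(s["time"],s["ee_pos"],s["tcp_rot"],s["force"],s["moment"])
E
```

```text
4.7 [ 0.48100154 -0.38119734  0.26001234] [-2.32773958e+00 -2.10909507e+00 -6.30577933e-04] [ 0.28331703 -0.03150863  0.6989947 ] [8.11746053e-05 1.17683020e-02 1.37625924e-02]
```

View pics/w2.png

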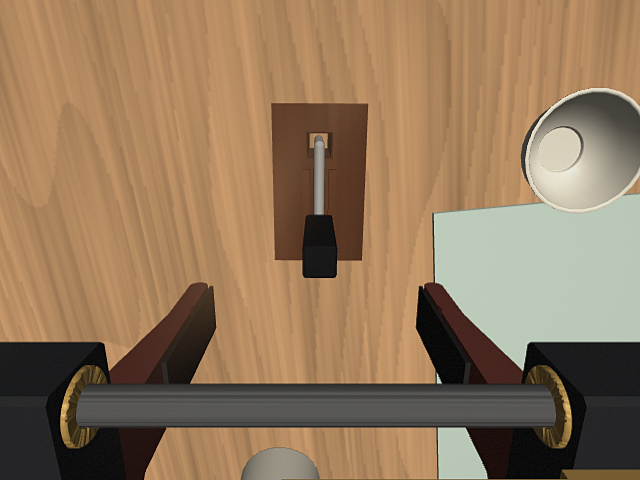

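The block, rod and handle are centred between the fingers: handle top at (320,262), hole at (320,145), block top corners (272,103), (367,104), (362,260), (275,261). The yaw looks aligned.

```bash
python3 - <<'E'
from h import *
import pickle
c=cam("wrist",pickle.load(open("w2.pkl","rb")));h=.108
L=[((.035,.06,h),(367,104)),((.035,-.06,h),(362,260)),((-.035,-.06,h),(275,261)),((-.035,.06,h),(272,103)),((0,.03,h),(319.5,144.5))]
q,e=fit([(c,np.array(x),np.array(u)) for x,u in L],[.48,-.35,-.1]);print("block",q,e.tolist(),pose2(q,[[0,-.03,0],[0,.03,0]]))
print(unproj(c,(320,262),.195), proj(c,pose2(q,[[0,-.03,.195]])))
print(unproj(c,(319.5,142),.113))
E
```

```text
block [ 0.48544313 -0.35480853 -0.10199335] [[1.2, -0.8], [0.3, 0.8], [-0.1, -0.5], [-1.1, -0.2], [-0.2, 1.2]] [[ 0.48238863 -0.38465262  0.        ]
 [ 0.48849763 -0.32496443  0.        ]]
[ 0.48252703 -0.38479244  0.195     ] [[319.73907934 261.79537786]]
[ 0.48889682 -0.32202665  0.113     ]
```

Emit:
{"op": "arm_command", "data": {"plan": [[0.05,-0.12,-0.4,0,0,-0.2,87],[0,0,-0.8,0,0,0,87],[0,0,-0.8,0,0,0,87],[0,0,-0.8,0,0,0,87],[0,0,-0.6,0,0,0,87],[0,0,-0.4,0,0,0,87],[0,0,0,0,0,0,87],[0,0,0,0,0,0,40]]}}

```text
time: 5.75
ee_pos: [0.4827, -0.3864, 0.1465]
tcp_rot: [2.331, 2.104, 0.0]
force: [0.2, 0.7, -0.8]
width: 0.0801
finger_force: 0.0
```

Emit:
{"op": "arm_command", "data": {"plan": [[0,0,0,0,0,0,5],[0,0,0,0,0,0,5],[0,0,0,0,0,0,5],[0,0,0,0,0,0,5],[0,0,0,0,0,0,5],[0,0,0,0,0,0,5]], "newtons": 55}}

```text
time: 6.5
ee_pos: [0.4823, -0.3861, 0.1458]
tcp_rot: [2.332, 2.105, 0.0]
force: [1.0, -0.5, 0.7]
width: 0.0204
finger_force: 0.7
```

```bash
python3 -c "
from cell import status;s=status.get_state();print(s)"
```

```text
{'time': 6.5, 'qpos': array([-6.94263707e-01,  5.05680334e-01,  1.69869651e+00,  1.87496646e-05,
        9.37192081e-01, -5.91873589e-01]), 'dq': array([ 0.00089842,  0.00028148, -0.00197169, -0.00333402,  0.00199103,
       -0.00137592]), 'joint_torque': array([ 3.58229816e-03, -5.58992314e+01, -2.39763129e+01,  1.77750515e-02,
        8.81728018e-02, -4.22546145e-04]), 'ee_pos': array([ 0.48231864, -0.38605421,  0.14584569]), 'tcp_rot': array([2.33220397e+00, 2.10482658e+00, 2.87827473e-05]), 'force': array([ 0.95203181, -0.50746747,  0.68154898]), 'moment': array([-0.04917084, -0.16527183,  0.01740269]), 'finger_force': 0.6910971365869045, 'width': 0.020396910005956347}
```

Emit:
{"op": "arm_command", "data": {"plan": [[0,0,0,0,0,0,5],[0,0,0,0,0,0,5],[0,0,0.3,0,0,0,5],[0,0,0.6,0,0,0,5],[0,0,0.8,0,0,0,5],[0,0,0.8,0,0,0,5],[0,0,0.8,0,0,0,5],[0,0,0.8,0,0,0,5],[0,0,0.6,0,0,0,5],[0,0,0.3,0,0,0,5]], "newtons": 55}}

```text
time: 7.75
ee_pos: [0.4826, -0.3863, 0.2977]
tcp_rot: [2.331, 2.103, 0.0]
force: [-0.2, -0.3, -1.2]
width: 0.0201
finger_force: 55.0
```

```bash
python3 - <<'E'
from h import *
import pickle
s=status.get_state();im=vision.read_camera("wrist");cv2.imwrite("pics/w3.png",im);pickle.dump(s,open("w3.pkl","wb"))
print(s["time"],s["ee_pos"],s["tcp_rot"],s["force"],s["moment"],s["width"],s["finger_force"])
E
```

```text
7.75 [ 0.48256115 -0.3863035   0.29767246] [2.33081027e+00 2.10341749e+00 4.94492175e-04] [-0.24933881 -0.25197817 -1.19498542] [-0.0939876   0.07214496  0.00633301] 0.020075417235577327 54.9960333108902
```

View pics/w3.png

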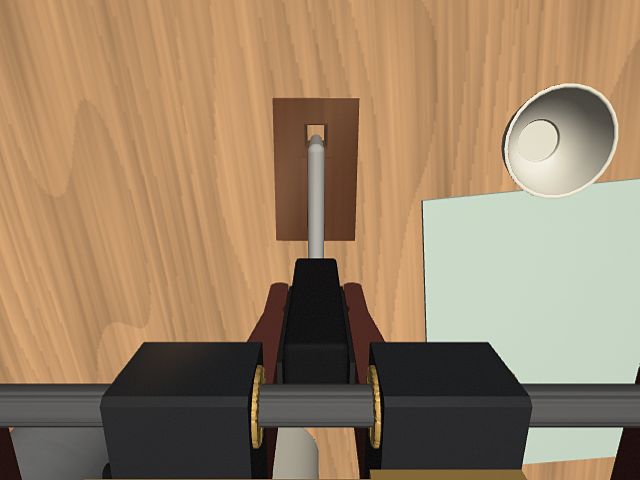

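The rod is out of the block and held upright: elbow at (316,140), with the arm running down to (316,258). Next I'll compute the tip offset and the move to the ring.

```bash
python3 - <<'E'
from h import *
import pickle
s=pickle.load(open("w3.pkl","rb"));c=cam("wrist",s);T=s["ee_pos"]
Rm=R.from_rotvec(s["tcp_rot"]).as_matrix();print("yaw",np.arctan2(Rm[1,1],Rm[0,1]))
z=T[2]-.143+.109
a=unproj(c,(316,142),z+.004);b=unproj(c,(316.3,250),z+.004);d=a-b;print(a-T,b-T,"rodyaw",np.arctan2(-d[0],d[1]))
# predicted tip from geometry
tip=T+np.array([.0061+.0002,.0597+.0016,-.143]);print("tip pred",tip,proj(c,tip),proj(c,tip+[0,0,.113]),proj(c,tip+[0,.004,.109]))
E
```

```text
yaw -0.10247181451921568
[ 0.00637949  0.06595201 -0.03      ] [ 0.00131856  0.015131   -0.03      ] rodyaw -0.09925617918040566
tip pred [ 0.48886115 -0.3250035   0.15467246] [[316.33553845 139.1635484 ]] [[316.87231676 152.49892254]] [[315.96056584 142.94367454]]
```

Emit:
{"op": "arm_command", "data": {"plan": [[0.386,0.994,0,0,0,0.56,5],[0.386,0.994,0,0,0,0.56,5],[0.386,0.994,0,0,0,0.56,5],[0.386,0.994,0,0,0,0.56,5],[0.386,0.994,0,0,0,0.56,5],[0.386,0.994,0,0,0,0.56,5],[0.386,0.994,0,0,0,0.56,5],[0.386,0.994,0,0,0,0.56,5],[0.386,0.994,0,0,0,0.56,5],[0.386,0.994,0,0,0,0.56,5]]}}

```text
time: 9.05
ee_pos: [0.5979, -0.0868, 0.295]
tcp_rot: [-2.225, -2.216, 0.002]
force: [-0.2, -0.7, -0.8]
width: 0.0198
finger_force: 55.0
```

Emit:
{"op": "arm_command", "data": {"plan": [[0.386,0.994,0,0,0,0.56,5],[0.386,0.994,0,0,0,0.56,5],[0.386,0.994,0,0,0,0.56,5],[0.386,0.994,0,0,0,0.56,5],[0.386,0.994,0,0,0,0.56,5],[0,0,0,0,0,0,5],[0,0,0,0,0,0,5]]}}

```text
time: 9.93
ee_pos: [0.6554, 0.0608, 0.2951]
tcp_rot: [-2.171, -2.27, 0.002]
force: [0.4, -1.2, -0.8]
width: 0.0196
finger_force: 55.0
```

```bash
python3 - <<'E'
from h import *
import pickle
s=status.get_state();im=vision.read_camera("wrist");pickle.dump(s,open("w4.pkl","wb"));cv2.imwrite("pics/w4.png",im)
cv2.imwrite("pics/w4c.png",cv2.resize(im[40:290,200:480],None,fx=2,fy=2,interpolation=3))
T=s["ee_pos"];Rm=R.from_rotvec(s["tcp_rot"]).as_matrix();y=np.arctan2(Rm[1,1],Rm[0,1])
tip=T+[-np.sin(y)*.0613,np.cos(y)*.0613,-.143]
c=cam("wrist",s);print(s["time"],T,y,"tip",tip,s["force"],s["moment"]);print(proj(c,[[.6535,.122,.007],[.6535,.122,0],tip,tip+[0,0,.113]]))
E
```

```text
9.925 [0.65541534 0.06081069 0.29508168] 0.04434645555412673 tip [0.6526978  0.12205043 0.15208168] [ 0.44017394 -1.23163454 -0.77275832] [-0.07771331  0.03399762  0.02500955]
[[317.87664441 132.52116588]
 [317.86151829 132.27737561]
 [317.2273885  139.94000408]
 [317.42743557 153.49449325]]
```

View pics/w4c.png

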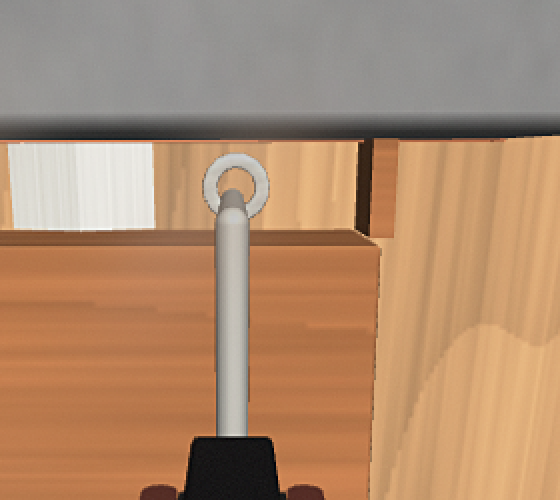

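Elbow and ring line up as predicted (ring at (318,133), elbow at about (316,150)). Descending now.

Emit:
{"op": "arm_command", "data": {"plan": [[0.02,0,-0.4,0,0,0,5],[0,0,-0.8,0,0,0,5],[0,0,-0.8,0,0,0,5],[0,0,-0.8,0,0,0,5],[0,0,-0.8,0,0,0,5],[0,0,-0.5,0,0,0,5],[0,0,-0.3,0,0,0,5],[0,0,-0.2,0,0,0,5],[0,0,-0.1,0,0,0,5],[0,0,0,0,0,0,5]]}}

```text
time: 11.22
ee_pos: [0.6568, 0.0613, 0.1552]
tcp_rot: [2.171, 2.27, 0.001]
force: [0.8, 0.5, -1.4]
width: 0.0196
finger_force: 55.0
```

Emit:
{"op": "arm_command", "data": {"plan": [[0,0,-0.06,0,0,0,5],[0,0,-0.06,0,0,0,5],[0,0,0,0,0,0,5]]}}

```text
time: 11.6
ee_pos: [0.6565, 0.0613, 0.1512]
tcp_rot: [-2.172, -2.27, 0.0]
force: [0.1, 0.0, -1.0]
width: 0.0198
finger_force: 55.0
```

```bash
cat > st.py <<'E'
from h import *
import sys
s=status.get_state();T=s["ee_pos"];Rm=R.from_rotvec(s["tcp_rot"]).as_matrix();y=np.arctan2(Rm[1,1],Rm[0,1])
tip=T+[-np.sin(y)*.0613,np.cos(y)*.0613,-.143];d=tip-[.5192,.117,0];k,q=np.cos(.0445),np.sin(.0445)
print(s["time"],"tcp",T.round(4),"yaw",y.round(4),"tip",tip.round(4),"local mm",(1e3*np.array([k*d[0]+q*d[1],-q*d[0]+k*d[1],d[2]])).round(1),"F",s["force"].round(2),"M",s["moment"].round(3),s["width"],s["finger_force"])
E
python3 st.py
```

```text
11.6 tcp [0.6565 0.0613 0.1512] yaw 0.0442 tip [0.6538 0.1225 0.0082] local mm [134.7  -0.5   8.2] F [ 0.13  0.04 -1.05] M [-0.07   0.076 -0.052] 0.019815319653109984 54.996036887168884
```

Emit:
{"op": "arm_command", "data": {"plan": [[0,0,-0.05,0,0,0,5],[0,0,-0.05,0,0,0,5],[0,0,-0.05,0,0,0,5],[0,0,0,0,0,0,5]]}}

```text
time: 12.1
ee_pos: [0.6565, 0.0612, 0.1466]
tcp_rot: [-2.172, -2.27, 0.0]
force: [-0.5, 0.0, -2.2]
width: 0.0197
finger_force: 55.0
```

Emit:
{"op": "arm_command", "data": {"plan": [[0,0,-0.03,0,0,0,5],[0,0,0,0,0,0,5]]}}

```text
time: 12.35
ee_pos: [0.6566, 0.0612, 0.1458]
tcp_rot: [-2.172, -2.27, 0.0]
force: [0.6, 0.1, -0.7]
width: 0.0198
finger_force: 55.0
```

```bash
python3 st.py
```

```text
12.35 tcp [0.6566 0.0612 0.1458] yaw 0.0442 tip [0.6539 0.1225 0.0028] local mm [134.8  -0.5   2.8] F [ 0.63  0.12 -0.7 ] M [-0.088  0.026 -0.015] 0.019768862626021736 54.99600291252136
```

Emit:
{"op": "arm_command", "data": {"plan": [[-0.1,-0.004,-0.02,0,0,0,5],[-0.1,-0.004,0,0,0,0,5],[-0.2,-0.009,0,0,0,0,5],[-0.2,-0.009,0,0,0,0,5],[-0.2,-0.009,0,0,0,0,5],[-0.2,-0.009,0,0,0,0,5],[0,0,0,0,0,0,5]]}}

```text
time: 13.22
ee_pos: [0.626, 0.0599, 0.1453]
tcp_rot: [-2.171, -2.27, 0.001]
force: [-0.5, 1.3, -1.2]
width: 0.0197
finger_force: 55.0
```

```bash
python3 - <<'E'
exec(open("st.py").read())
w=vision.read_camera("wrist");t=vision.read_camera("top")
a=cv2.resize(w[40:290,200:480],None,fx=1.4,fy=1.4);b=cv2.resize(t[75:325,80:360],None,fx=1.4,fy=1.4)
cv2.imwrite("pics/d1.png",np.hstack([a,b]))
c=cam("top");print("mug",unproj(c,(299,296),.09),"hdl",unproj(c,(282,265),.06),"jar",unproj(c,(139,292),.1))
E
```

```text
13.225 tcp [0.626  0.0599 0.1453] yaw 0.0443 tip [0.6233 0.1211 0.0023] local mm [104.2  -0.5   2.3] F [-0.51  1.26 -1.24] M [-0.088  0.125  0.063] 0.01970878079315573 54.99603867530823
mug [ 0.42777888 -0.03341464  0.09      ] hdl [ 0.48614086 -0.00304717  0.06      ] jar [0.43982866 0.2447471  0.1       ]
```

View pics/d1.png

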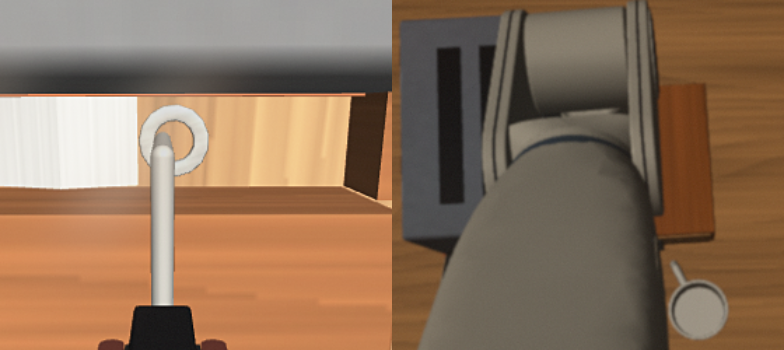

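The ring (hole centre at about (174,140) in the left half) follows the rod, which sits at the hole's mouth-side edge. Continuing up the ramp in small steps, watching the forces.

Emit:
{"op": "arm_command", "data": {"plan": [[-0.2,-0.008,0,0,0,0,5],[-0.2,-0.008,0.02,0,0,0,5],[-0.2,-0.008,0.06,0,0,0,5],[-0.2,-0.008,0.073,0,0,0,5],[0,0,0,0,0,0,5]]}}

```text
time: 13.95
ee_pos: [0.6017, 0.0589, 0.1499]
tcp_rot: [-2.171, -2.27, 0.001]
force: [-0.6, -0.3, -0.9]
width: 0.0202
finger_force: 55.0
```

```bash
python3 st.py
```

```text
13.95 tcp [0.6017 0.0589 0.1499] yaw 0.0444 tip [0.599  0.1202 0.0069] local mm [79.8 -0.4  6.9] F [-0.64 -0.34 -0.9 ] M [-0.094  0.068 -0.006] 0.020195162867933655 54.996070861816406
```

Emit:
{"op": "arm_command", "data": {"plan": [[-0.1,-0.004,0.036,0,0,0,5],[-0.1,-0.004,0.036,0,0,0,5],[-0.1,-0.004,0.036,0,0,0,5],[0,0,0,0,0,0,5]]}}

```text
time: 14.45
ee_pos: [0.5933, 0.0586, 0.1532]
tcp_rot: [-2.172, -2.27, 0.0]
force: [-0.1, 0.4, -1.9]
width: 0.0192
finger_force: 55.0
```

```bash
python3 st.py
```

```text
14.45 tcp [0.5933 0.0586 0.1532] yaw 0.0443 tip [0.5906 0.1199 0.0102] local mm [71.5 -0.3 10.2] F [-0.08  0.39 -1.9 ] M [-0.098  0.081 -0.002] 0.01919935139554137 54.99611020088196
```

Emit:
{"op": "arm_command", "data": {"plan": [[-0.1,-0.004,0.032,0,0,0,5],[-0.1,-0.004,0.032,0,0,0,5],[-0.1,-0.004,0.032,0,0,0,5],[-0.1,-0.004,0.032,0,0,0,5],[-0.1,-0.004,0.032,0,0,0,5],[-0.1,-0.004,0.032,0,0,0,5],[0,0,0,0,0,0,5]]}}

```text
time: 15.32
ee_pos: [0.5751, 0.0579, 0.1588]
tcp_rot: [-2.171, -2.27, 0.001]
force: [0.1, 0.6, 0.2]
width: 0.02
finger_force: 55.0
```

```bash
python3 - <<'E'
exec(open("st.py").read())
# grey blobs in the gap: project local points & sample saturation/intensity along the gap at y=+12mm
w=vision.read_camera("wrist");cv2.imwrite("pics/d2.png",w);c=cam("wrist",s)
for ly in (.008,.014):
    X=pose2([.5192,.117,.0445],[[x/1000,ly,.012] for x in range(100,0,-4)])
    print(ly,[(int(1000*0)+x,w[int(round(v)),int(round(u))].tolist()) for x,(u,v) in zip(range(100,0,-4),proj(c,X))])
E
```

```text
15.325 tcp [0.5751 0.0579 0.1588] yaw 0.0443 tip [0.5724 0.1191 0.0158] local mm [53.2 -0.3 15.8] F [0.15 0.6  0.18] M [-0.073 -0.071 -0.011] 0.020031442833455253 54.99541997909546
0.008 [(100, [105, 149, 193]), (96, [109, 151, 198]), (92, [116, 164, 210]), (88, [238, 242, 240]), (84, [229, 236, 237]), (80, [235, 240, 241]), (76, [231, 237, 239]), (72, [204, 212, 216]), (68, [192, 202, 205]), (64, [76, 81, 86]), (60, [230, 236, 238]), (56, [230, 235, 238]), (52, [174, 182, 186]), (48, [199, 207, 209]), (44, [198, 203, 203]), (40, [217, 225, 227]), (36, [221, 227, 229]), (32, [217, 223, 226]), (28, [218, 225, 227]), (24, [221, 227, 229]), (20, [224, 229, 231]), (16, [227, 230, 228]), (12, [119, 168, 219]), (8, [120, 168, 219]), (4, [129, 183, 231])]
0.014 [(100, [106, 152, 197]), (96, [111, 157, 203]), (92, [114, 162, 209]), (88, [249, 247, 242]), (84, [230, 236, 238]), (80, [231, 236, 238]), (76, [230, 236, 238]), (72, [230, 235, 237]), (68, [203, 213, 214]), (64, [203, 213, 215]), (60, [203, 212, 214]), (56, [203, 213, 214]), (52, [212, 219, 215]), (48, [146, 154, 158]), (44, [219, 224, 227]), (40, [217, 222, 225]), (36, [222, 227, 230]), (32, [218, 224, 226]), (28, [219, 224, 227]), (24, [222, 228, 229]), (20, [223, 229, 231]), (16, [225, 229, 229]), (12, [122, 173, 222]), (8, [119, 168, 220]), (4, [127, 181, 230])]
```

Emit:
{"op": "arm_command", "data": {"plan": [[-0.1,-0.004,0,0,0,0,5],[-0.1,-0.004,0,0,0,0,5],[-0.1,-0.004,-0.03,0,0,0,5],[-0.1,-0.004,-0.04,0,0,0,5],[-0.1,-0.004,-0.045,0,0,0,5],[0,0,0,0,0,0,5]]}}

```text
time: 16.12
ee_pos: [0.5602, 0.0573, 0.1553]
tcp_rot: [-2.171, -2.27, 0.001]
force: [0.5, -0.3, -2.2]
width: 0.0198
finger_force: 55.0
```

```bash
cat > gl.py <<'E'
exec(open("st.py").read())
w=vision.read_camera("wrist");c=cam("wrist",s)
for ly in (.0,.008,.014):
    xs=range(90,-70,-3)
    X=pose2([.5192,.117,.0445],[[x/1000,ly,.012 if x>13 else .007] for x in xs])
    print(ly,[(x,int(w[int(round(v)),int(round(u))][0])) for x,(u,v) in zip(xs,proj(c,X)) if 0<=u<640])
E
python3 gl.py
```

```text
16.125 tcp [0.5602 0.0573 0.1553] yaw 0.0443 tip [0.5575 0.1185 0.0123] local mm [38.3 -0.2 12.3] F [ 0.47 -0.27 -2.19] M [-0.097  0.023 -0.034] 0.01983699073285117 54.996036887168884
0.0 [(90, 110), (87, 233), (84, 225), (81, 232), (78, 231), (75, 229), (72, 231), (69, 226), (66, 230), (63, 233), (60, 207), (57, 179), (54, 157), (51, 212), (48, 214), (45, 216), (42, 231), (39, 143), (36, 138), (33, 120), (30, 172), (27, 198), (24, 212), (21, 209), (18, 209), (15, 189), (12, 119), (9, 119), (6, 115), (3, 122), (0, 126), (-3, 122), (-6, 123), (-9, 110), (-12, 110), (-15, 116), (-18, 116), (-21, 115), (-24, 117), (-27, 118), (-30, 119), (-33, 124), (-36, 126), (-39, 119), (-42, 111), (-45, 105), (-48, 110), (-51, 117), (-54, 105), (-57, 108), (-60, 116), (-63, 117), (-66, 116), (-69, 121)]
0.008 [(90, 111), (87, 239), (84, 226), (81, 230), (78, 230), (75, 228), (72, 229), (69, 226), (66, 227), (63, 228), (60, 238), (57, 194), (54, 178), (51, 172), (48, 208), (45, 219), (42, 228), (39, 73), (36, 172), (33, 178), (30, 169), (27, 210), (24, 213), (21, 210), (18, 210), (15, 221), (12, 118)
[... 231 characters left out ...]
(-51, 115), (-54, 104), (-57, 111), (-60, 116), (-63, 117), (-66, 117), (-69, 120)]
0.014 [(90, 113), (87, 231), (84, 225), (81, 231), (78, 229), (75, 227), (72, 228), (69, 224), (66, 225), (63, 226), (60, 226), (57, 226), (54, 162), (51, 190), (48, 184), (45, 185), (42, 181), (39, 181), (36, 180), (33, 216), (30, 217), (27, 213), (24, 216), (21, 213), (18, 212), (15, 221), (12, 117), (9, 115), (6, 118), (3, 126), (0, 126), (-3, 123), (-6, 111), (-9, 108), (-12, 111), (-15, 118), (-18, 116), (-21, 118), (-24, 117), (-27, 119), (-30, 119), (-33, 124), (-36, 122), (-39, 110), (-42, 111), (-45, 109), (-48, 110), (-51, 116), (-54, 106), (-57, 114), (-60, 116), (-63, 117), (-66, 119), (-69, 122)]
```

Emit:
{"op": "arm_command", "data": {"plan": [[-0.2,-0.009,-0.075,0,0,0,5],[-0.2,-0.009,-0.075,0,0,0,5],[-0.2,-0.009,-0.075,0,0,0,5],[-0.2,-0.009,-0.07,0,0,0,5],[-0.2,-0.009,-0.025,0,0,0,5],[-0.2,-0.009,0,0,0,0,5],[0,0,0,0,0,0,5]]}}

```text
time: 17.05
ee_pos: [0.5239, 0.0556, 0.1458]
tcp_rot: [-2.171, -2.27, 0.001]
force: [0.2, -0.4, -1.4]
width: 0.0196
finger_force: 55.0
```

```bash
python3 gl.py
```

```text
17.05 tcp [0.5239 0.0556 0.1458] yaw 0.0443 tip [0.5212 0.1169 0.0028] local mm [ 2.  -0.2  2.8] F [ 0.16 -0.42 -1.45] M [-0.079  0.056  0.013] 0.019564561600588382 54.996086955070496
0.0 [(90, 106), (87, 102), (84, 228), (81, 227), (78, 227), (75, 226), (72, 227), (69, 222), (66, 227), (63, 226), (60, 225), (57, 225), (54, 224), (51, 211), (48, 207), (45, 216), (42, 218), (39, 213), (36, 216), (33, 214), (30, 212), (27, 210), (24, 168), (21, 190), (18, 182), (15, 209), (12, 121), (9, 118), (6, 119), (3, 136), (0, 129), (-3, 89), (-6, 183), (-9, 178), (-12, 109), (-15, 116), (-18, 117), (-21, 114), (-24, 114), (-27, 113), (-30, 114), (-33, 119), (-36, 119), (-39, 119), (-42, 108), (-45, 102), (-48, 102), (-51, 112), (-54, 110), (-57, 105), (-60, 112), (-63, 111), (-66, 111), (-69, 117)]
0.008 [(90, 107), (87, 104), (84, 227), (81, 227), (78, 228), (75, 226), (72, 226), (69, 221), (66, 227), (63, 225), (60, 224), (57, 226), (54, 223), (51, 211), (48, 211), (45, 216), (42, 217), (39, 212), (36, 215), (33, 212), (30, 207), (27, 209), (24, 209), (21, 173), (18, 188), (15, 180), (12, 102)
[... 231 characters left out ...]
(-51, 111), (-54, 106), (-57, 102), (-60, 112), (-63, 112), (-66, 113), (-69, 118)]
0.014 [(90, 106), (87, 111), (84, 226), (81, 227), (78, 229), (75, 225), (72, 225), (69, 220), (66, 229), (63, 224), (60, 225), (57, 225), (54, 222), (51, 211), (48, 207), (45, 216), (42, 214), (39, 211), (36, 214), (33, 212), (30, 209), (27, 206), (24, 209), (21, 207), (18, 210), (15, 203), (12, 198), (9, 195), (6, 191), (3, 190), (0, 190), (-3, 154), (-6, 114), (-9, 109), (-12, 108), (-15, 114), (-18, 113), (-21, 114), (-24, 117), (-27, 114), (-30, 114), (-33, 120), (-36, 117), (-39, 103), (-42, 109), (-45, 106), (-48, 104), (-51, 111), (-54, 107), (-57, 107), (-60, 110), (-63, 111), (-66, 115), (-69, 118)]
```

Emit:
{"op": "arm_command", "data": {"plan": [[-0.2,-0.009,0,0,0,0,5],[-0.2,-0.009,0,0,0,0,5],[-0.2,-0.009,0,0,0,0,5],[-0.2,-0.009,0,0,0,0,5],[-0.2,-0.009,0,0,0,0,5],[-0.2,-0.009,0,0,0,0,5],[-0.2,-0.009,0,0,0,0,5],[-0.1,-0.004,0,0,0,0,5],[0,0,0,0,0,0,5],[0.18,0.008,0,0,0,0,5]]}}

```text
time: 18.35
ee_pos: [0.485, 0.0539, 0.1458]
tcp_rot: [-2.172, -2.27, 0.0]
force: [-0.8, 0.4, -1.1]
width: 0.0197
finger_force: 55.0
```

```bash
python3 gl.py
```

```text
18.35 tcp [0.485  0.0539 0.1458] yaw 0.0443 tip [0.4823 0.1152 0.0028] local mm [-36.9  -0.2   2.8] F [-0.77  0.4  -1.08] M [-0.137  0.085 -0.045] 0.019724316498961093 54.996036887168884
0.0 [(90, 104), (87, 104), (84, 229), (81, 220), (78, 225), (75, 223), (72, 225), (69, 223), (66, 230), (63, 225), (60, 223), (57, 224), (54, 224), (51, 211), (48, 209), (45, 215), (42, 214), (39, 210), (36, 213), (33, 214), (30, 210), (27, 217), (24, 214), (21, 213), (18, 214), (15, 209), (12, 102), (9, 110), (6, 110), (3, 111), (0, 121), (-3, 120), (-6, 117), (-9, 115), (-12, 104), (-15, 107), (-18, 115), (-21, 194), (-24, 183), (-27, 151), (-30, 116), (-33, 121), (-36, 133), (-39, 124), (-42, 94), (-45, 110), (-48, 187), (-51, 179), (-54, 180), (-57, 105), (-60, 113), (-63, 111), (-66, 112), (-69, 117)]
0.008 [(90, 105), (87, 104), (84, 239), (81, 220), (78, 224), (75, 221), (72, 225), (69, 223), (66, 226), (63, 225), (60, 224), (57, 225), (54, 222), (51, 211), (48, 208), (45, 217), (42, 213), (39, 212), (36, 212), (33, 212), (30, 209), (27, 215), (24, 212), (21, 213), (18, 211), (15, 206), (12, 1
[... 232 characters left out ...]
, (-51, 193), (-54, 112), (-57, 104), (-60, 113), (-63, 113), (-66, 112), (-69, 119)]
0.014 [(90, 108), (87, 108), (84, 237), (81, 221), (78, 224), (75, 221), (72, 226), (69, 223), (66, 230), (63, 223), (60, 224), (57, 225), (54, 221), (51, 209), (48, 210), (45, 216), (42, 214), (39, 211), (36, 211), (33, 213), (30, 207), (27, 214), (24, 211), (21, 214), (18, 213), (15, 207), (12, 98), (9, 113), (6, 111), (3, 118), (0, 120), (-3, 118), (-6, 113), (-9, 108), (-12, 106), (-15, 114), (-18, 115), (-21, 112), (-24, 113), (-27, 120), (-30, 199), (-33, 199), (-36, 193), (-39, 194), (-42, 198), (-45, 200), (-48, 95), (-51, 111), (-54, 109), (-57, 104), (-60, 112), (-63, 110), (-66, 112), (-69, 119)]
```

Emit:
{"op": "arm_command", "data": {"plan": [[0,0,0.1,0,0,0,5],[0,0,0.2,0,0,0,5],[0,0,0.4,0,0,0,5],[0,0,0.8,0,0,0,5],[0,0,0.8,0,0,0,5],[0,0,0.8,0,0,0,5],[0,0,0.8,0,0,0,5],[0,0,0.8,0,0,0,5],[0,0,0.5,0,0,0,5],[0,0,0,0,0,0,5]]}}

```text
time: 19.65
ee_pos: [0.4855, 0.0539, 0.303]
tcp_rot: [2.171, 2.269, 0.003]
force: [-0.2, 0.9, -1.3]
width: 0.0198
finger_force: 55.0
```

Emit:
{"op": "arm_command", "data": {"plan": [[0,-1,0,0,0,-0.84,5],[0,-1,0,0,0,-0.84,5],[0,-1,0,0,0,-0.84,5],[0,-1,0,0,0,-0.84,5],[0,-1,0,0,0,-0.84,5],[0,-1,0,0,0,-0.84,5],[0,-1,0,0,0,-0.84,5],[0,-1,0,0,0,-0.84,5],[0,-1,0,0,0,-0.84,5],[0,-1,0,0,0,-0.84,5]]}}

```text
time: 20.9
ee_pos: [0.4843, -0.2468, 0.3005]
tcp_rot: [-2.331, -2.103, 0.001]
force: [1.2, -0.0, -0.8]
width: 0.02
finger_force: 55.0
```

Emit:
{"op": "arm_command", "data": {"plan": [[-0.03,-1,0,0,0,0,5],[-0.03,-1,0,0,0,0,5],[-0.02,-1,0,0,0,0,5],[0,-1,0,0,0,0,5],[0,-0.67,0,0,0,0,5],[0,0,0,0,0,0,5],[0,0,0,0,0,0,5]]}}

```text
time: 21.78
ee_pos: [0.4824, -0.3853, 0.3014]
tcp_rot: [-2.331, -2.104, -0.0]
force: [1.1, -0.8, -1.3]
width: 0.0197
finger_force: 55.0
```

```bash
python3 - <<'E'
exec(open("st.py").read())
w=vision.read_camera("wrist");t=vision.read_camera("top");sd=vision.read_camera("side")
cv2.imwrite("pics/w5.png",w)
b=t[225:330,150:300].astype(int);m=((b.max(2)-b.min(2))<35)&(b.mean(2)>90)
n,l,st,ce=cv2.connectedComponentsWithStats(m.astype(np.uint8))
for i in range(1,n):
    if st[i,4]>8: print("blob",st[i],ce[i]+[150,225],unproj(cam("top"),ce[i]+[150,225],.007))
print("ring expected px",proj(cam("top"),pose2([.5192,.117,.0445],[[-.038,0,.007]])))
c=cam("wrist",s);q=[.4854,-.3548,-.102]
print(proj(c,pose2(q,[[0,.03,.108],[.035,.06,.108],[-.035,.06,.108]])),proj(c,tip+[0,0,.113]))
E
```

```text
21.775 tcp [ 0.4824 -0.3853  0.3014] yaw -0.1022 tip [ 0.4887 -0.3243  0.1584] local mm [ -50.1 -439.5  158.4] F [ 1.13 -0.8  -1.33] M [-0.1    0.116 -0.05 ] 0.01969806020734468 54.99612092971802
blob [ 57   0  20  20 366] [217.08743169 234.18306011] [0.55311023 0.12322571 0.007     ]
blob [ 62  37  18  18 167] [220.00598802 270.17964072] [0.48331715 0.11742153 0.007     ]
blob [128  37  22  55 723] [289.8395574  294.05117566] [ 0.43513664 -0.0155535   0.007     ]
blob [ 0 60  2 14 24] [150.41666667 291.5       ] [0.44518275 0.24892789 0.007     ]
ring expected px [[221.1106949  271.24280313]]
[[316.60677136 137.61892373]
 [359.74148375  99.59637122]
 [273.53431869  99.6146392 ]] [[317.04231076 153.33498341]]
```

The ring lies round, and so flat, at (0.483, 0.117), clear in front of the mouth. Now I'll put the rod back in its block.

Emit:
{"op": "arm_command", "data": {"plan": [[0,-0.03,-0.5,0,0,0,5],[0,0,-0.6,0,0,0,5],[0,0,-0.4,0,0,0,5],[0,0,-0.2,0,0,0,5],[0,0,-0.2,0,0,0,5],[0,0,-0.2,0,0,0,5],[0,0,0,0,0,0,5]]}}

```text
time: 22.8
ee_pos: [0.4825, -0.387, 0.2385]
tcp_rot: [-2.332, -2.104, 0.0]
force: [-0.0, 1.0, -0.9]
width: 0.0197
finger_force: 55.0
```

Emit:
{"op": "arm_command", "data": {"plan": [[0,0,-0.4,0,0,0,5],[0,0,-0.6,0,0,0,5],[0,0,-0.6,0,0,0,5],[0,0,-0.6,0,0,0,5],[0,0,-0.35,0,0,0,5],[0,0,-0.2,0,0,0,5],[0,0,-0.15,0,0,0,5],[0,0,0,0,0,0,5]]}}

```text
time: 23.8
ee_pos: [0.4827, -0.3872, 0.1519]
tcp_rot: [2.332, 2.105, 0.0]
force: [0.5, -0.5, -1.4]
width: 0.0199
finger_force: 55.0
```

```bash
python3 st.py
```

```text
23.8 tcp [ 0.4827 -0.3872  0.1519] yaw -0.1024 tip [ 0.489  -0.3262  0.0089] local mm [ -49.9 -441.4    8.9] F [ 0.49 -0.52 -1.36] M [-0.075  0.086 -0.056] 0.0199054945640602 54.99604940414429
```

Emit:
{"op": "arm_command", "data": {"plan": [[0,0.03,-0.06,0,0,0,5],[0,0,-0.06,0,0,0,5],[0,0,-0.06,0,0,0,5],[0,0,0,0,0,0,5],[0,0,0,0,0,0,5]]}}

```text
time: 24.42
ee_pos: [0.4826, -0.3862, 0.1464]
tcp_rot: [2.332, 2.105, 0.0]
force: [-0.4, 0.5, -1.6]
width: 0.0195
finger_force: 55.0
```

```bash
python3 st.py
```

```text
24.425 tcp [ 0.4826 -0.3862  0.1464] yaw -0.1024 tip [ 0.4889 -0.3252  0.0034] local mm [ -50.  -440.4    3.4] F [-0.44  0.53 -1.63] M [-0.133  0.06   0.03 ] 0.019531644595125144 54.996076226234436
```

Still carrying the rod's weight, so I'll lower a little more to seat it.

Emit:
{"op": "arm_command", "data": {"plan": [[0,0,-0.02,0,0,0,5],[0,0,0,0,0,0,5],[0,0,0,0,0,0,24],[0,0,0,0,0,0,30],[0,0,0,0,0,0,50],[0,0,0,0,0,0,80],[0,0,0,0,0,0,80],[0,0,0,0,0,0,80]], "newtons": 20}}

```text
time: 25.42
ee_pos: [0.4826, -0.3862, 0.1458]
tcp_rot: [-2.332, -2.105, -0.0]
force: [0.5, -0.2, -0.3]
width: 0.0663
finger_force: 0.0
```

Emit:
{"op": "arm_command", "data": {"plan": [[0,0,0.3,0,0,0,80],[0,0,0.8,0,0,0,80],[0,0,0.8,0,0,0,80],[0,0,0.8,0,0,0,80],[0,0,0.8,0,0,0,80],[0,0,0.3,0,0,0,80],[0,0,0,0,0,0,80],[0,0,0,0,0,0,80]]}}

```text
time: 26.42
ee_pos: [0.4822, -0.3858, 0.2588]
tcp_rot: [-2.331, -2.104, 0.0]
force: [0.5, 0.0, -0.3]
width: 0.0797
finger_force: 0.0
```

```bash
python3 - <<'E'
exec(open("st.py").read())
w=vision.read_camera("wrist");c=cam("wrist",s);cv2.imwrite("pics/w6.png",w)
a=cv2.imread("pics/w2.png");ca=cam("wrist",__import__("pickle").load(open("w2.pkl","rb")))
def meas(im,c):
    g=im.max(2); u,v=[int(k) for k in proj(c,[.4825,-.3847,.195])[0]]
    m=(g[v-60:v+60,u-60:u+60]<45).astype(np.uint8);n,l,st,ce=cv2.connectedComponentsWithStats(m);i=1+np.argmax(st[1:,4])
    # dark handle top: lowest rows
    x,y,ww,h,A=st[i];bot=y+h+v-60
    print("dark",st[i],"top-face far edge",unproj(c,(x+ww/2+u-60,bot),.195))
    for z in (.113,): # rod arm: bright run across at two y
        for yy in (-.335,-.350):
            pts=proj(c,[[.47+k*5e-4,yy,z] for k in range(70)]);b=[int(im[int(round(q)),int(round(p))].mean()) for p,q in pts]
            i=[k for k,vv in enumerate(b) if vv>100];print("arm y",yy,"x",[.47+i[0]*5e-4,.47+i[-1]*5e-4] if i else None)
meas(a,ca);meas(w,c)
E
```

```text
26.425 tcp [ 0.4822 -0.3858  0.2588] yaw -0.1024 tip [ 0.4884 -0.3248  0.1158] local mm [ -50.4 -440.   115.8] F [ 0.5   0.02 -0.29] M [-0.096  0.04  -0.011] 0.07973036657048908 0.0
dark [  43   14   35   63 2005] top-face far edge [ 0.48129541 -0.39466315  0.195     ]
arm y -0.335 x [0.484, 0.4905]
arm y -0.35 x [0.4825, 0.489]
dark [  43   14   35   63 1993] top-face far edge [ 0.48156865 -0.39492838  0.195     ]
arm y -0.335 x [0.4835, 0.4905]
arm y -0.35 x [0.482, 0.489]
```

The rod stands within about 0.5 mm of where it started, and the ring is flat in front of the gap. The robot touches nothing.

```bash
python3 -c "
from cell import ticket;print(ticket.sign_off())"
```

```text
the job is handed in; nothing more can be done
None
```

The ring lies flat on the worktop, its rear edge about 20 mm in front of the gap's mouth, the rod stands back in its block within about 0.5 mm of its start, and the job was handed in at about 26 s (no verdict was returned).

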